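Slide a used test cartridge under the spring flap of the discard bin

TASK

Discard the used blue test cartridge that lies on the slide deck: with one fingertip press the yellow pedal and so hold the spring-closed red flap open, and meanwhile with another fingertip push the cartridge along the deck under the flap until it drops into the orange bin. Then let the flap spring shut and move clear. The cartridge is contaminated, so never pick it up, and leave everything else on the bench where it stands.

Things in the scene. Friction and masses are not known exactly. Their poses are not given: they have to be found in the camera images.
- station: White discard station fixed to the bench, aluminium slide deck on top, 222 mm long. Origin at bench height under the flap's hinge line, at the bin mouth's near edge; x along the deck towards the bin, y from the lane to the pedal, z up. Deck: x -150 (open end) to 0 mm, flat, 60 mm above the bench; clear lane y -68 to -20 mm between guides 6 mm high, 5 mm thick.
- mouth (a point): Point on the deck surface in the middle of the lane, at the near edge of the bin's mouth (station x 0, y -44, z 60 mm); axes as the station. From here on the orange bin, open at the top, begins: inside it spans station x 0 to 66 mm and y -72 to -14 mm, floor at z 6 mm, rims beyond and on the -y side 65 mm high.
- flap (a joint): Angle of the red lid and yellow pedal, one rigid see-saw about the hinge line (along station x at y 0, z 65 mm). 0 = shut, grows as the pedal goes down and the lid up, stop at 0.94 rad. Spring: 0.06 N m to start, 0.11 N m at the stop (about 5 N down on the pedal, 20 mm from the hinge line); it shuts itself when released. The cartridge passes under from about 0.6 rad.
- pedal_edge (a point): Mid of the pedal's free long edge (station x -50), 39 mm from the hinge line; shut, it is 23 mm to the +y side of the hinge line and 97 mm above the bench. Yellow pedal plate: x -145 to 45 mm, 4 mm thick, from the hinge line slanting up at 54 degrees when shut, level at the stop with its upper face 67 mm above the bench. A fingertip can slide along it in x while keeping it down.
- flap_lip (a point): Middle of the free (-y) edge of the red lid, upper face: station x 39, y -76, z 69 mm when shut; moves with the flap. Lid 66 x 72 mm, 4 mm thick, x 6 to 72 mm; shut, it lies flat over the bin's mouth with its underside 5 mm above the deck's level, so the 18 mm high cartridge is stopped by it. Open, it stands up over the hinge line, at most 65 mm above the deck.
- cartridge: Used test cartridge: blue plastic block 40 (its x) x 34 (its y) x 18 mm with a white square label, about 50 g, lying loose on the deck in the lane. Origin at the centre of its underside, z up; its x lies roughly along the deck.
- cartridge_center (a point): Centre of the cartridge, 9 mm above its underside.
- jar: White lidded jar, diameter 48 mm, 85 mm high, bystander. Origin under its centre.
- amber: Amber bottle, diameter 52 mm, 110 mm high, bystander. Origin under its centre.
- cryo_rack: Red rack of small white-capped tubes, 80 x 110 mm, 47 mm high, bystander. Origin under its centre.
- tube_rack: Blue rack of teal-capped tubes, 60 x 135 mm, 100 mm high, bystander. Origin under its centre.
- beaker: Orange cup, diameter 90 mm, 90 mm high, bystander. Origin under its centre.
- fresh_a: Unused white cartridge with a green label, 40 x 34 x 18 mm, lying on the bench, bystander. Origin under its centre.
- pen: Marker pen, 130 mm long, 13 mm thick, lying along its x, bystander. Origin under its middle.

How it is judged:
On the way, in this order (a step that is already met when the one before it is completed fails the run):
1. the flap is held well open while the cartridge is still on the deck, not yet under it (value of joint flap above 0.6 rad and x of cartridge_center in the frame of station below -0.009 m and z of cartridge_center in the frame of station above 0.06 m), for 0.1 s.
2. a finger pushes the cartridge in under the open flap (value of joint flap above 0.5 rad and x of cartridge_center in the frame of station above -0.007 m and contact force between the fingers and cartridge above 0.03 N), for 0.02 s.
At the end, for the whole second after the job is handed in: The cartridge lies at rest inside the bin (its centre within the bin's mouth seen from above and lower than 45 mm above the bench) and the flap is shut again (within 0.06 rad) (x of cartridge_center in the frame of station between 0 and 0.066 m and y of cartridge_center in the frame of station between -0.072 and -0.014 m and height (world z) of cartridge_center below 0.045 m and linear speed of cartridge below 0.02 m/s and value of joint flap below 0.06 rad); the robot touches nothing.
It fails at once if the cartridge is lifted more than 15 mm off the deck (height (world z) of cartridge above 0.075 m).
It fails at once if a bystander is moved more than 20 mm (distance of any of jar, amber, cryo_rack, tube_rack, beaker, fresh_a, pen from where it was at the start of the episode above 0.02 m).
It also fails if it takes over 42 s, if anything falls off the work surface, if the arm or the gripper's body presses on something with over 40 N, if the wrist force passes 120 N, or if a joint passes its speed limit or range.

ROBOT

A 6-joint arm with a two-finger parallel gripper is mounted at the origin on the work surface. World frame = base frame: x ahead of the robot, y to its left, z up, the work surface at z = 0. Lengths are in m, angles in rad, forces in N, time in s.
With the tool pointing down it reaches from about 0.35 to 0.975 m from the base axis. Payload 4.9 kg.
Tool frame: the origin (TCP) lies on the mounting face of the last link; the fingertips stand 173 mm ahead of it and the grasp point (between the pads) lies 155 mm ahead of it; z points along the fingers, y is the direction in which the jaws open and shut (so a half turn about z gives the same grasp; the last joint's range is limited). The gripper opens to 85 mm and grips with 20 to 120 N. Pads are 22 mm wide; open, the fingers measure 114 mm over their backs; the gripper's body (76 mm by 85 mm) begins 54 mm behind the grasp point. The pads swing forward as they close: fully open they stand 13 mm farther back than shut.
Start: joints at [-1.379, 0.053, 1.613, -0, 1.476, -0.119], TCP at [0.191, -0.595, 0.405] pointing down, gripper open.
Joint ranges: [-3.01, 3.01], [-1.01, 2.22], [0.06, 2.58], [-1.02, 4.17], [0.09, 2.62], [-3.14, 3.14]. Speed limits (rad/s): [2.57, 2.57, 3.14, 3.14, 3.14, 3.14].

INTERFACE

Orientations are given as a unit quaternion [w, x, y, z].
In Python, from plant import manip gives the robot as it stands.
- The arm moves only by the tool play_rows, never from a script. Its argument "increments" is a list of rows, each an object with "offset": the shift along the tool's x, y, z in mm, a list of three; "twist": the turn about the tool's z in rad; "grip": the opening, from 0 (shut) to 1 (fully open). In form: [{"offset": [dx, dy, dz], "twist": twist, "grip": grip}, ...]. A call has 1 to 5 rows; each row is the pose to reach, as a shift and turn from the pose commanded when the call began, along the tool's axes at that moment; what a row does not reach only later rows make up. A row lasts 1/12 s, in which the tool goes at most 41.7 mm and 7.16 degrees, less where a joint would pass 70% of its speed; a pose out of reach is approached as far as the arm can. A call with a gripper value outside its range is refused whole. The fingers move at their own pace and stop on an object; the grip force is fixed at half the most. Time passes only in rows, so rows that repeat a pose let the fingers close. It gives the time, the measured TCP pose, the force and the opening at its end, in the units of the state.
- manip.state(): the state, without advancing time (a new reading comes with each control period).
- manip.grab_frame(name): name is "side" or "top"; returns the picture (384x512x3 uint8, blue, green, red); there is no depth.
- manip.get_calibration(name): a dict with "fx", "fy", "cx", "cy" (pixels), "k1" (the pictures are not rectified: a ray, as slopes to the right and down, at radius r is drawn at 1 + k1 r^2 times it, then the intrinsics apply), "T" (4x4, takes a point from camera to world coordinates). Camera axes: x right, y down, z forward; pixel columns grow to the right and rows downward; lengths in m; the calibration is good to about 2 mm. A picture is of the moment at which its call begins. get_calibration takes no time and is no camera call.
- manip.job_done(): hands the job in, once; it reports no verdict.
Trained networks look in the newest picture that a camera, given by its name, has taken for a name from the list of things; names that differ only in an ending like _2 or _b are one class to them, and where a whole thing is asked for, a point or a joint stands for the part that bears it (a point fixed in the world has none). Each returns a list of dicts, best first, with "p" (0 to 1); they miss things now and then, are a little off and sometimes report something else, mostly with a low value. They report only what shows in the picture. A call takes as long as a camera call.
- manip.boxes_of(query, camera): "xyz" ([x, y, z] in m, in the coordinates of the camera as it stood for that picture, good to about 4 mm: the middle of the surface that is visible of it).
- manip.tip_of(query, camera): "xyz" ([x, y, z] in m, in the coordinates of the camera as it stood for that picture, good to about 4 mm: a listed point, or the origin of a listed thing).
The state is a dict: "time": time; "joint_pos": joint angles; "joint_vel": joint speeds; "joint_efforts": joint torques, N m; "tool_pos": TCP position; "tool_rot": TCP orientation; "contact_force": force on the tool from outside, world axes, zero at the start; "ft_torque": the same for the moment, N m; "gripper_width": opening from 0.0 (shut) to 1.0 (fully open).
Only numpy, scipy, OpenCV 4.12 (cv2) and the standard library are available. Lean on these libraries where they do the work, as an engineer would, in place of code of your own. Each camera call takes 0.05 s, during which the arm holds its last target. There are 200 camera calls.

## Working session

There is one attempt and no reset: what is moved stays moved. The work goes in short steps, Python scripts to look and compute and a tool call to move; the robot and the scene stay as the last step left them, time stands still between calls to the robot, and variables do not carry over. Pictures are saved under pics/ and viewed, about 8 in all and at most 12, crops included, and the job is handed in when it is done.

Besides the shell and the picture viewer there is one more tool, called after ">>>" as name(argument=value, ...), one argument or row to a line, values as JSON. play_rows: Moves the arm, as the interface text tells. Its arguments: {"type":"object","properties":{"increments":{"type":"array"}},"required":["increments"]}

```bash
mkdir -p pics; cat > h.py <<'E'
import numpy as np, cv2
from plant import manip
def snap(n,f):
    im=manip.grab_frame(n); cv2.imwrite(f'pics/{f}.png',im); return im
def W(n,p):
    T=np.array(manip.get_calibration(n)['T']); return T[:3,:3]@np.array(p)+T[:3,3]
def find(q,n,fn=None):
    r=(fn or manip.tip_of)(q,n)
    return [(np.round(W(n,d['xyz'])*1000,1).tolist(),round(d['p'],2)) for d in r[:2]]
E
python3 - <<'E'
from h import *
for n in ['side','top']:
    snap(n,n+'0')
    c=manip.get_calibration(n); print(n,{k:c[k] for k in c if k!='T'},np.round(c['T'],3).tolist())
    for q in ['station','mouth','pedal_edge','flap_lip','cartridge','cartridge_center']+(['jar','amber','cryo_rack','tube_rack','beaker','fresh_a','pen'] if n=='top' else []): print(q,find(q,n))
print(manip.state())
a=cv2.imread('pics/side0.png');b=cv2.imread('pics/top0.png')
E
```

```text
side {'fx': 424.4231105001474, 'fy': 424.4231105001474, 'cx': 250.4069695980943, 'cy': 188.94955919044105, 'k1': 0.00043480830724892006} [[-0.756, -0.481, 0.444, -0.122], [-0.655, 0.543, -0.526, 0.821], [0.012, -0.689, -0.725, 1.178], [0.0, 0.0, 0.0, 1.0]]
station []
mouth [([588.3, -112.7, 57.2], 0.64)]
pedal_edge [([542.3, -32.0, 96.9], 0.57), ([564.0, -203.0, -3.2], 0.22)]
flap_lip [([627.9, -140.2, 72.5], 0.58)]
cartridge [([527.9, -101.0, 57.3], 0.61)]
cartridge_center [([528.8, -105.3, 69.7], 0.42)]
top {'fx': 475.9511509552799, 'fy': 475.9511509552799, 'cx': 262.44939013475084, 'cy': 190.48352203587245, 'k1': 0.06636950444034337} [[-0.023, -0.981, 0.191, 0.292], [-1.0, 0.02, -0.018, 0.022], [0.013, -0.192, -0.981, 1.411], [0.0, 0.0, 0.0, 1.0]]
station [([593.2, -62.4, 1.4], 0.57), ([565.2, -201.8, -0.6], 0.51)]
mouth [([589.7, -101.2, 59.0], 0.69)]
pedal_edge [([540.4, -36.6, 93.6], 0.85), ([568.0, -202.9, 1.4], 0.25)]
flap_lip [([620.5, -140.4, 66.3], 0.86)]
cartridge [([528.8, -97.9, 62.0], 0.48)]
cartridge_center [([532.1, -97.4, 70.3], 0.75), ([568.8, -201.8, 1.2], 0.3)]
j
[... 380 characters left out ...]

{'time': 1.05, 'joint_pos': array([-1.37900764e+00,  5.26598075e-02,  1.61285112e+00, -1.47872149e-05,
        1.47602744e+00, -1.19042794e-01]), 'joint_vel': array([ 0.00029399, -0.00038338, -0.00063853, -0.00100857,  0.00016026,
       -0.00099718]), 'joint_efforts': array([-1.02828315e-03, -3.93699038e+01, -3.70470786e+01, -1.68000774e-04,
        5.37422529e-04,  2.20453011e-06]), 'tool_pos': array([ 0.1911271 , -0.59504377,  0.40475775]), 'tool_rot': array([ 2.73904509e-05,  9.87947154e-01,  1.54791535e-01, -6.36861032e-06]), 'contact_force': array([ 0.05517586,  0.5411492 , -0.05569572]), 'ft_torque': array([-0.01290378, -0.03192707, -0.00939069]), 'gripper_width': 0.9981682541681595}
```

View pics/top0.png

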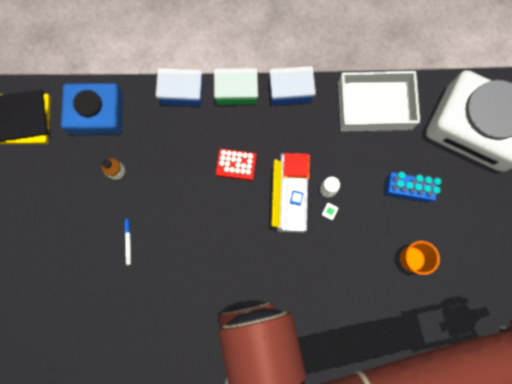

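View pics/side0.png

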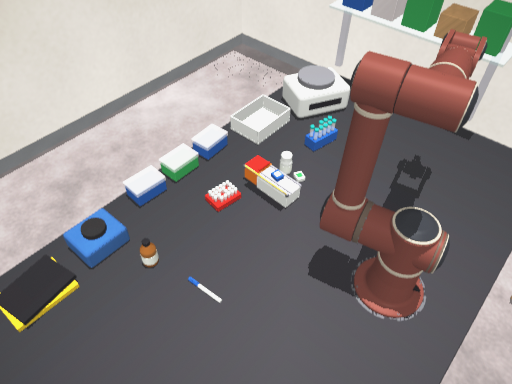

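The top view shows the station upright around (290,193), with the red lid at (296,164), the yellow pedal at (277,195) and the cartridge at (297,198). The jar (331,186) and fresh_a (330,211) stand just to its right. The side view agrees. Next I refine the pose from colour masks.

```bash
cat >> h.py <<'E'
def proj(n,P):
    c=manip.get_calibration(n);T=np.linalg.inv(np.array(c['T']))
    p=(T[:3,:3]@np.atleast_2d(P).T).T+T[:3,3]
    K=np.array([[c['fx'],0,c['cx']],[0,c['fy'],c['cy']],[0,0,1.]])
    return cv2.projectPoints(p,np.zeros(3),np.zeros(3),K,np.array([c['k1'],0,0,0.]))[0][:,0]
def s2w(pose,P):
    x,y,a=pose;P=np.atleast_2d(P).astype(float)/1000
    return np.c_[x+np.cos(a)*P[:,0]-np.sin(a)*P[:,1],y+np.sin(a)*P[:,0]+np.cos(a)*P[:,1],P[:,2]]
def w2s(pose,p):
    x,y,a=pose;d=np.array(p[:2])-[x,y];return 1000*np.array([np.cos(a)*d[0]+np.sin(a)*d[1],-np.sin(a)*d[0]+np.cos(a)*d[1]])
E
python3 - <<'E'
from h import *
from scipy.optimize import least_squares
ped=np.array([[-145,0,65],[45,0,65],[45,23,97],[-145,23,97]]);lid=np.array([[6,-76,69],[72,-76,69],[72,0,69],[6,0,69]])
M={}
for n,roi in [('top',(262,145,320,240)),('side',(235,150,310,212))]:
    im=cv2.imread(f'pics/{n}0.png');h=cv2.cvtColor(im,cv2.COLOR_BGR2HSV);H,S,V=cv2.split(h)
    m0=np.zeros(H.shape,bool);m0[roi[1]:roi[3],roi[0]:roi[2]]=1
    ok=m0&(S>120)&(V>70)
    M[n]={'y':ok&(H>=22)&(H<=35),'r':ok&((H<=4)|(H>=176)),'b':ok&(H>100)&(H<130)}
    for k,m in M[n].items():
        pts=np.argwhere(m)[:,::-1].astype(np.float32); print(n,k,len(pts),pts.mean(0),cv2.minAreaRect(pts))
    cv2.imwrite(f'pics/crop_{n}.png',cv2.resize(im[roi[1]-5:roi[3]+5,roi[0]-10:roi[2]+10],None,fx=5,fy=5,interpolation=cv2.INTER_NEAREST))
def cen(m): return np.argwhere(m)[:,::-1].mean(0)
def ang(p): 
    u,s,v=np.linalg.svd(p-p.mean(0),full_matrices=False);return np.arctan(v[0,0]/v[0,1])
net=[((0,-44,60),(.589,-.107)),((-50,23,97),(.5413,-.0343)),((39,-76,69),(.6242,-.1403)),((0,0,0),(.5932,-.0624))]
def res(p):
    r=[]
    for P,w in net: r+=list((s2w(p,P)[0,:2]-w)/.003)
    r+=list((proj('top',s2w(p,lid)).mean(0)-cen(M['top']['r']))/.7)
    a=ang(np.argwhere(M['top']['y'])[:,::-1].astype(float))
    q=proj('top',s2w(p,ped)); g=np.linspace(0,1,20)
    e=(q[1]+q[2]-q[0]-q[3]); r.append((np.arctan(e[0]/e[1])-a)/.012)
    return r
s=least_squares(res,[.59,-.06,-.05]);print(s.x,np.degrees(s.x[2]),np.round(s.fun,1))
for w in [(.528,-.101),(.5288,-.098),(.530,-.100)]: print(w2s(s.x,w))
for n in M:
  print(n,'pedal model',proj(n,s2w(s.x,ped)).round(1).tolist(),'lid',proj(n,s2w(s.x,lid)).round(1).tolist())
E
```

```text
top y 603 [275.6965  193.35489] ((275.7212219238281, 193.02671813964844), (8.993833541870117, 68.10145568847656), 2.12109637260437)
top r 533 [295.57224 163.60976] ((296.5, 163.5), (23.0, 25.0), 90.0)
top b 26 [295.30768 200.46153] ((296.26922607421875, 197.65383911132812), (9.41357421875, 12.159199714660645), 11.309932708740234)
side y 43 [259.34885 175.37209] ((263.5663757324219, 177.9021759033203), (45.215641021728516, 1.6845041513442993), 34.159690856933594)
side r 283 [253.84453 168.4523 ] ((246.12152099609375, 176.12924194335938), (18.480518341064453, 52.49346923828125), 39.6441764831543)
side b 56 [276.75  176.125] ((277.0, 174.99998474121094), (11.31370735168457, 8.485280990600586), 45.0)
[ 0.59220967 -0.06132746 -0.06008642] -3.4426984010217474 [ 0.2  0.6  0.8 -0.4  0.8  0.3 -0.3  0.4  0.6  1.   0.1]
[-61.71144608 -43.45675339]
[-61.09304061 -40.41412711]
[-59.77510564 -42.33845749]
top pedal model [[280.9, 227.0], [282.9, 162.1], [275.5, 159.0], [273.2, 225.3]] lid [[308.8, 175.8], [309.3, 153.8], [283.2, 152.8], [282.6, 174.8]]
side pedal model [[286.2, 193.9], [248.4, 168.0], [244.1, 164.8], [282.6, 191.1]] lid [[269.6, 162.5], [257.1, 154.4], [243.4, 163.8], [255.8, 172.3]]
```

View pics/crop_top.png

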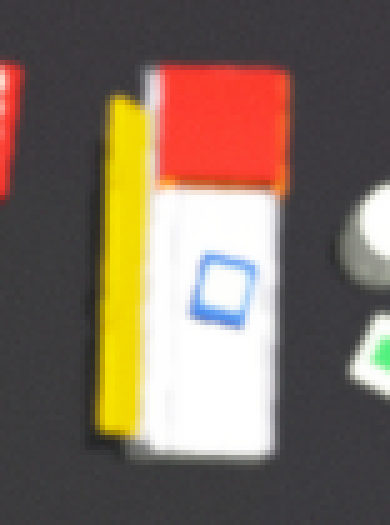

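The fit has small residuals: station at (592, -61) mm with yaw -3.4°. The cartridge sits at station (-61, -43) mm, yawed about 10° to the lane. I'll set the fingers about 62 mm apart, one over the pedal and one in the lane behind the cartridge.

>>> play_rows(
  increments=[
    {"offset": [29, -27, 0], "twist": 0, "grip": 0.56},
    {"offset": [58, -55, 0], "twist": 0, "grip": 0.56},
    {"offset": [87, -82, 0], "twist": 0, "grip": 0.56},
    {"offset": [116, -109, 0], "twist": 0, "grip": 0.56},
    {"offset": [145, -137, 0], "twist": 0, "grip": 0.56},
  ],
)

```text
time: 1.47
tool_pos: [0.2877, -0.4187, 0.4047]
tool_rot: [0.0, 0.988, 0.154, 0.0]
contact_force: [0.8, 0.0, -0.2]
gripper_width: 0.561
```

>>> play_rows(
  increments=[
    {"offset": [29, -27, 0], "twist": 0, "grip": 0.56},
    {"offset": [58, -55, 0], "twist": 0, "grip": 0.56},
    {"offset": [87, -82, 0], "twist": 0, "grip": 0.56},
    {"offset": [116, -109, 0], "twist": 0, "grip": 0.56},
    {"offset": [145, -137, 0], "twist": 0, "grip": 0.56},
  ],
)

```text
time: 1.88
tool_pos: [0.3838, -0.2437, 0.405]
tool_rot: [0.0, 0.988, 0.155, 0.0]
contact_force: [1.0, -0.5, 0.7]
gripper_width: 0.562
```

>>> play_rows(
  increments=[
    {"offset": [29, -27, 0], "twist": 0.09, "grip": 0.56},
    {"offset": [58, -55, 0], "twist": 0.18, "grip": 0.56},
    {"offset": [87, -82, 0], "twist": 0.28, "grip": 0.56},
    {"offset": [116, -109, 0], "twist": 0.371, "grip": 0.56},
    {"offset": [148, -139, 0], "twist": 0.371, "grip": 0.56},
  ],
)

```text
time: 2.3
tool_pos: [0.4812, -0.0679, 0.4051]
tool_rot: [0.0, 0.999, -0.032, 0.001]
contact_force: [0.9, -0.7, -0.6]
gripper_width: 0.561
```

>>> play_rows(
  increments=[
    {"offset": [1, 0, 40], "twist": 0, "grip": 0.56},
    {"offset": [2, 0, 80], "twist": 0, "grip": 0.56},
    {"offset": [2, 0, 115], "twist": 0, "grip": 0.56},
    {"offset": [2, 0, 115], "twist": 0, "grip": 0.56},
  ],
)

```text
time: 2.63
tool_pos: [0.4798, -0.0685, 0.2817]
tool_rot: [-0.002, 1.0, -0.03, -0.007]
contact_force: [-1.1, 0.5, -1.3]
gripper_width: 0.559
```

```bash
python3 - <<'E'
from h import *
P=(.59221,-.06133,-.06009)
s=manip.state();print(s['tool_pos'],s['tool_rot'],s['gripper_width'],w2s(P,s['tool_pos']))
a=snap('side','side1');b=snap('top','top1')
for n in ['side','top']:
  for q in ['cartridge','cartridge_center','mouth','pedal_edge']:print(n,q,[(f[0],w2s(P,np.array(f[0])/1000).round(1)) for f in find(q,n)[:1]])
f=lambda i,x,y,w,h:cv2.resize(i[y:y+h,x:x+w],(400*w//h*1,400),interpolation=cv2.INTER_CUBIC)
cv2.imwrite('pics/c1.png',np.hstack([f(a,225,130,90,100),f(b,255,145,80,100)]))
E
```

```text
[ 0.47978918 -0.06851272  0.28165688] [-0.00191504  0.99953506 -0.02958733 -0.00711227] 0.5591021624108984 [-111.78656924  -13.92106135]
side cartridge [([524.7, -102.2, 60.9], array([-64.9, -44.9]))]
side cartridge_center [([529.1, -103.1, 71.2], array([-60.5, -45.5]))]
side mouth [([590.4, -111.9, 58.4], array([  1.2, -50.6]))]
side pedal_edge [([542.5, -33.6, 96.5], array([-51.3,  24.7]))]
top cartridge []
top cartridge_center []
top mouth [([587.0, -100.3, 60.7], array([ -2.9, -39.2]))]
top pedal_edge []
```

View pics/c1.png

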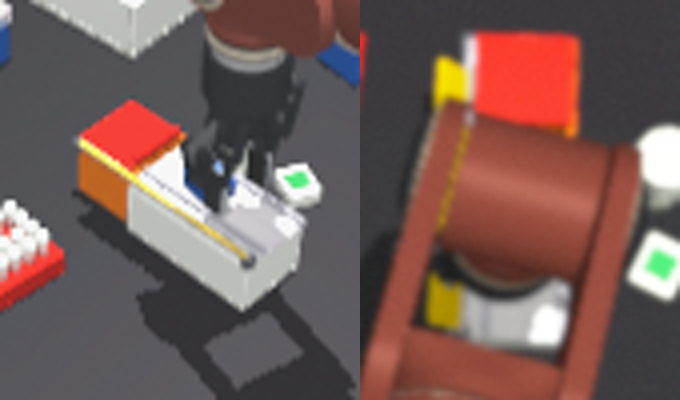

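The side crop shows both dark fingers above the station just behind the cartridge, with the flap shut. In the top view the arm hides them. I'll check the predicted tip pixels, then lower gently while watching the force.

>>> play_rows(
  increments=[
    {"offset": [0, 0, 12], "twist": 0, "grip": 0.56},
    {"offset": [0, 0, 25], "twist": 0, "grip": 0.56},
    {"offset": [0, 0, 37], "twist": 0, "grip": 0.56},
    {"offset": [0, 0, 37], "twist": 0, "grip": 0.56},
    {"offset": [0, 0, 37], "twist": 0, "grip": 0.56},
  ],
)

```text
time: 3.55
tool_pos: [0.4824, -0.0701, 0.2516]
tool_rot: [0.0, 1.0, -0.03, -0.001]
contact_force: [-1.1, -2.0, 1.3]
gripper_width: 0.564
```

```bash
python3 - <<'E'
from h import *
P=(.59221,-.06133,-.06009)
s=manip.state();p=w2s(P,s['tool_pos']);print(s['tool_pos'],s['tool_rot'],s['contact_force'],p)
a=snap('side','side2')
tz=s['tool_pos'][2]*1000-168
u=proj('side',s2w(P,[[p[0],p[1]+31,tz],[p[0],p[1]-31,tz]]));print(u)
print(find('cartridge_center','side'))
x,y=215,125
c=cv2.resize(a[y:y+80,x:x+100],None,fx=7,fy=7,interpolation=cv2.INTER_CUBIC)
for q in u: cv2.circle(c,tuple(int(v) for v in ((q-[x,y])*7)),5,(0,255,0),1)
cv2.imwrite('pics/c2.png',c)
E
```

```text
[ 0.48236853 -0.07011055  0.25162775] [ 3.51112392e-04  9.99549710e-01 -2.99760151e-02 -1.30064254e-03] [-1.08639798 -1.98546685  1.30437208] [-109.11591325  -15.36110077]
[[276.14441716 187.45528231]
 [287.5208719  178.75500844]]
[]
```

View pics/c2.png

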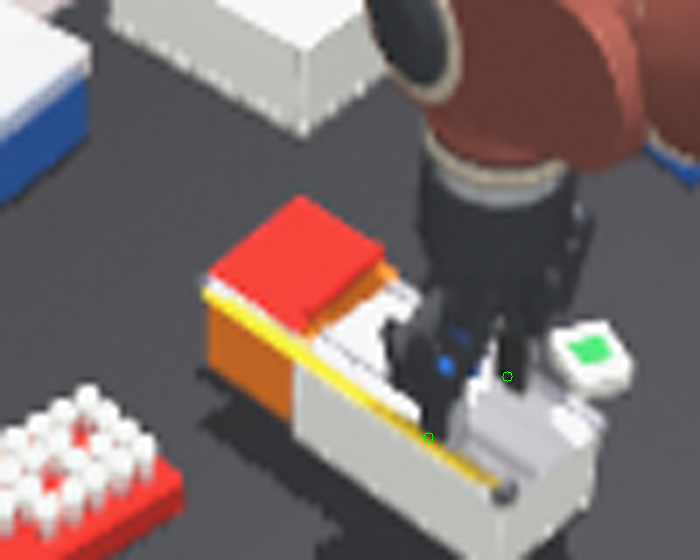

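The tips are close to the predicted pixels, at (276,187) and (287,179). The pedal finger is just touching the pedal face and the lane finger hangs in the lane behind the cartridge. I'll keep lowering with a 3 mm shift towards the pedal.

>>> play_rows(
  increments=[
    {"offset": [0, -3, 3], "twist": 0, "grip": 0.56},
    {"offset": [0, -3, 6], "twist": 0, "grip": 0.56},
    {"offset": [0, -3, 9], "twist": 0, "grip": 0.56},
    {"offset": [0, -3, 9], "twist": 0, "grip": 0.56},
  ],
)

```text
time: 3.98
tool_pos: [0.4834, -0.0666, 0.2441]
tool_rot: [-0.001, 1.0, -0.03, 0.001]
contact_force: [1.0, 1.0, 5.0]
gripper_width: 0.558
```

>>> play_rows(
  increments=[
    {"offset": [0, 0, 2], "twist": 0, "grip": 0.56},
    {"offset": [0, 0, 3], "twist": 0, "grip": 0.56},
    {"offset": [0, 0, 3], "twist": 0, "grip": 0.56},
  ],
)

```text
time: 4.23
tool_pos: [0.4835, -0.0666, 0.2414]
tool_rot: [-0.001, 1.0, -0.03, 0.001]
contact_force: [0.5, 1.2, 5.2]
gripper_width: 0.564
```

```bash
python3 - <<'E'
from h import *
P=(.59221,-.06133,-.06009)
s=manip.state();p=w2s(P,s['tool_pos']);print(s['tool_pos'],s['contact_force'],p)
a=snap('side','side3')
print(find('flap_lip','side'),find('pedal_edge','side'),find('cartridge_center','side'))
# predicted lip by angle
for t in [0,.3,.6,.94]:
  print(t,proj('side',s2w(P,[39,-76*np.cos(t)+4*np.sin(t),65+76*np.sin(t)+4*np.cos(t)])).round(1))
x,y=215,115
cv2.imwrite('pics/c3.png',cv2.resize(a[y:y+85,x:x+100],None,fx=7,fy=7,interpolation=cv2.INTER_CUBIC))
E
```

```text
[ 0.48349568 -0.06664134  0.24135229] [0.49037908 1.17333318 5.19335992] [-108.19914018  -11.83046475]
[([622.7, -116.8, 121.1], 0.7)] [([542.6, -16.5, 73.6], 0.76)] []
0 [[263.3 158.4]]
0.3 [[262.7 154.7]]
0.6 [[260.8 152.1]]
0.94 [[257.5 150.9]]
```

View pics/c3.png

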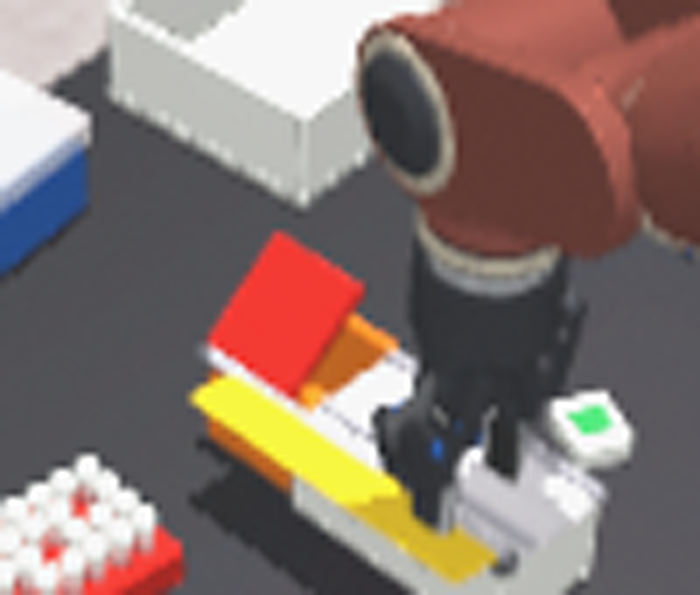

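The flap is open to about 0.77 rad: the lip detection is at z 121 mm and the pedal edge at 74 mm. The cartridge is still on the deck. I'll lower a little more, then push along station +x.

>>> play_rows(
  increments=[
    {"offset": [3, 0, 2], "twist": 0, "grip": 0.56},
    {"offset": [8, 0, 3], "twist": 0, "grip": 0.56},
    {"offset": [14, 0, 3], "twist": 0, "grip": 0.56},
    {"offset": [20, 0, 3], "twist": 0, "grip": 0.56},
    {"offset": [26, 0, 3], "twist": 0, "grip": 0.56},
  ],
)

```text
time: 4.85
tool_pos: [0.5086, -0.0683, 0.2376]
tool_rot: [-0.0, 1.0, -0.03, -0.002]
contact_force: [-5.1, 0.9, 7.1]
gripper_width: 0.558
```

>>> play_rows(
  increments=[
    {"offset": [5, 0, 0], "twist": 0, "grip": 0.56},
    {"offset": [10, 0, 0], "twist": 0, "grip": 0.56},
    {"offset": [15, 0, 0], "twist": 0, "grip": 0.56},
    {"offset": [20, 0, 0], "twist": 0, "grip": 0.56},
    {"offset": [20, 0, 0], "twist": 0, "grip": 0.56},
  ],
)

```text
time: 5.27
tool_pos: [0.5291, -0.0696, 0.2379]
tool_rot: [-0.0, 1.0, -0.03, -0.001]
contact_force: [-2.5, 0.8, 5.4]
gripper_width: 0.556
```

```bash
python3 - <<'E'
from h import *
P=(.59221,-.06133,-.06009)
s=manip.state();p=w2s(P,s['tool_pos']);print(s['tool_pos'],s['contact_force'],p)
a=snap('side','side4')
print(find('flap_lip','side'))
for q in ['cartridge_center','cartridge']:
  for f in find(q,'side'): print(q,f,w2s(P,np.array(f[0])/1000))
x,y=215,115
cv2.imwrite('pics/c4.png',cv2.resize(a[y:y+85,x:x+100],None,fx=7,fy=7,interpolation=cv2.INTER_CUBIC))
E
```

```text
[ 0.5291092  -0.06964383  0.23791402] [-2.45025251  0.76997619  5.40702514] [-62.48763708 -12.08827083]
[([628.8, -104.5, 132.4], 0.55)]
cartridge_center ([557.9, -108.3, 70.5], 0.53) [-31.42734616 -48.94567308]
cartridge ([556.2, -105.1, 58.8], 0.36) [-33.3164502  -45.85354017]
```

View pics/c4.png

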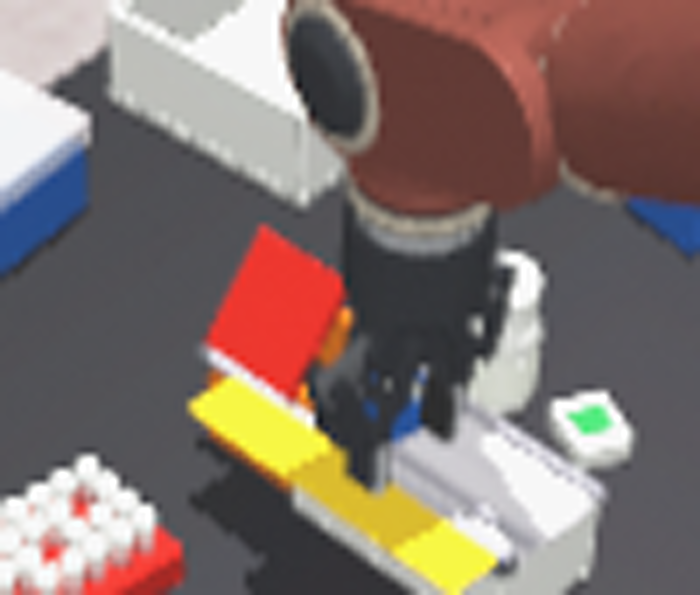

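The cartridge is straight in the lane at about x -32 mm, with the finger on its rear face and the flap near its stop. I'll push on to the mouth.

>>> play_rows(
  increments=[
    {"offset": [5, 0, 0], "twist": 0, "grip": 0.56},
    {"offset": [10, 0, 0], "twist": 0, "grip": 0.56},
    {"offset": [15, 0, 0], "twist": 0, "grip": 0.56},
    {"offset": [20, 0, 0], "twist": 0, "grip": 0.56},
    {"offset": [25, 0, 0], "twist": 0, "grip": 0.56},
  ],
)

```text
time: 5.88
tool_pos: [0.5534, -0.0711, 0.2377]
tool_rot: [-0.0, 1.0, -0.03, -0.002]
contact_force: [-5.2, 0.9, 6.3]
gripper_width: 0.56
```

>>> play_rows(
  increments=[
    {"offset": [5, 0, 0], "twist": 0, "grip": 0.56},
    {"offset": [10, 0, 0], "twist": 0, "grip": 0.56},
    {"offset": [15, 0, 0], "twist": 0, "grip": 0.56},
    {"offset": [20, 0, 0], "twist": 0, "grip": 0.56},
    {"offset": [20, 0, 0], "twist": 0, "grip": 0.56},
  ],
)

```text
time: 6.3
tool_pos: [0.5741, -0.0723, 0.238]
tool_rot: [-0.0, 1.0, -0.03, -0.001]
contact_force: [-2.4, 1.2, 4.8]
gripper_width: 0.562
```

```bash
python3 - <<'E'
from h import *
P=(.59221,-.06133,-.06009)
s=manip.state();p=w2s(P,s['tool_pos']);print(s['time'],s['tool_pos'],s['contact_force'],p)
a=snap('side','side5')
print(find('flap_lip','side'))
for q in ['cartridge_center','cartridge']:
  for f in find(q,'side'): print(q,f,w2s(P,np.array(f[0])/1000))
x,y=215,115
cv2.imwrite('pics/c5.png',cv2.resize(a[y:y+85,x:x+100],None,fx=7,fy=7,interpolation=cv2.INTER_CUBIC))
E
```

```text
6.3 [ 0.57408372 -0.07233722  0.23798515] [-2.44219307  1.23559187  4.83326986] [-17.43253454 -12.07590971]
[([628.1, -106.0, 130.5], 0.93)]
cartridge ([499.0, -205.8, -1.0], 0.64) [ -84.36579003 -149.80687058]
```

View pics/c5.png

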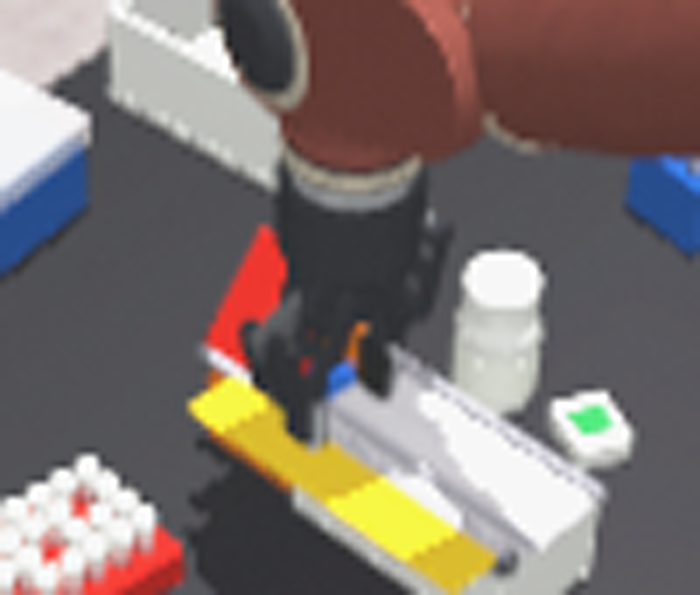

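The blue is still visible at about (264,169), at the mouth edge. I'll push a few mm more, then back off with the pedal still held and look.

>>> play_rows(
  increments=[
    {"offset": [4, 0, 0], "twist": 0, "grip": 0.56},
    {"offset": [8, 0, 0], "twist": 0, "grip": 0.56},
    {"offset": [9, 0, 0], "twist": 0, "grip": 0.56},
    {"offset": [9, 0, 0], "twist": 0, "grip": 0.56},
  ],
)

```text
time: 6.83
tool_pos: [0.5827, -0.0729, 0.2379]
tool_rot: [-0.0, 1.0, -0.03, -0.001]
contact_force: [-2.7, 0.9, 6.3]
gripper_width: 0.558
```

>>> play_rows(
  increments=[
    {"offset": [-10, 0, 0], "twist": 0, "grip": 0.56},
    {"offset": [-22, 0, 0], "twist": 0, "grip": 0.56},
    {"offset": [-36, 0, 0], "twist": 0, "grip": 0.56},
    {"offset": [-50, 0, 0], "twist": 0, "grip": 0.56},
    {"offset": [-60, 0, 0], "twist": 0, "grip": 0.56},
  ],
)

```text
time: 7.25
tool_pos: [0.5233, -0.0695, 0.2392]
tool_rot: [0.0, 1.0, -0.03, 0.003]
contact_force: [3.9, -1.2, 4.4]
gripper_width: 0.56
```

```bash
python3 - <<'E'
from h import *
P=(.59221,-.06133,-.06009)
s=manip.state();p=w2s(P,s['tool_pos']);print(s['time'],s['tool_pos'],s['contact_force'],p)
a=snap('side','side6');b=snap('top','top6')
for n in ['side','top']:
 for q in ['cartridge_center','cartridge']:
  for f in find(q,n): print(n,q,f,w2s(P,np.array(f[0])/1000))
x,y=215,115
f=lambda i,x,y,w,h:cv2.resize(i[y:y+h,x:x+w],(5*w,5*h),interpolation=cv2.INTER_CUBIC)
cv2.imwrite('pics/c6.png',np.hstack([f(a,225,125,80,80),f(b,265,145,60,80)]))
E
```

```text
7.25 [ 0.52326051 -0.06951635  0.23924414] [ 3.91133106 -1.16092581  4.42718269] [-68.33342282 -12.31226029]
```

View pics/c6.png

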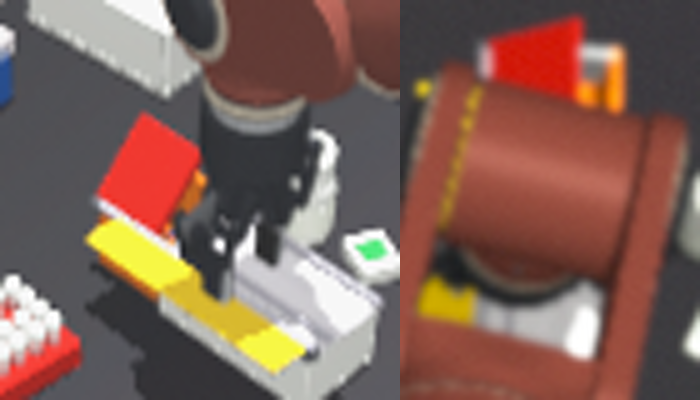

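The deck looks empty and there's no blue anywhere, so it should have dropped. I'll slide back further for a clear look before releasing the flap.

>>> play_rows(
  increments=[
    {"offset": [-15, 0, 0], "twist": 0, "grip": 0.56},
    {"offset": [-30, 0, 0], "twist": 0, "grip": 0.56},
    {"offset": [-48, 0, 0], "twist": 0, "grip": 0.56},
    {"offset": [-58, 0, 0], "twist": 0, "grip": 0.56},
    {"offset": [-58, 0, 0], "twist": 0, "grip": 0.56},
  ],
)

```text
time: 7.97
tool_pos: [0.4641, -0.0658, 0.2384]
tool_rot: [0.0, 1.0, -0.03, 0.001]
contact_force: [-2.6, -0.5, 4.3]
gripper_width: 0.56
```

```bash
python3 - <<'E'
from h import *
P=(.59221,-.06133,-.06009)
s=manip.state();p=w2s(P,s['tool_pos']);print(s['time'],s['tool_pos'],s['contact_force'],p)
a=snap('side','side7');b=snap('top','top7')
for n in ['side','top']:
 for q in ['cartridge_center']:
  for f in find(q,n): print(n,q,f,w2s(P,np.array(f[0])/1000))
f=lambda i,x,y,w,h:cv2.resize(i[y:y+h,x:x+w],(5*w,5*h),interpolation=cv2.INTER_CUBIC)
cv2.imwrite('pics/c7.png',np.hstack([f(a,225,125,80,80),f(b,265,145,60,80)]))
E
```

```text
7.9667 [ 0.46410273 -0.06578241  0.23839035] [-2.57023159 -0.51612635  4.34395049] [-127.60866536  -12.13770992]
top cartridge_center ([604.8, -102.6, 27.1], 0.43) [ 15.04569896 -40.43943549]
```

View pics/c7.png

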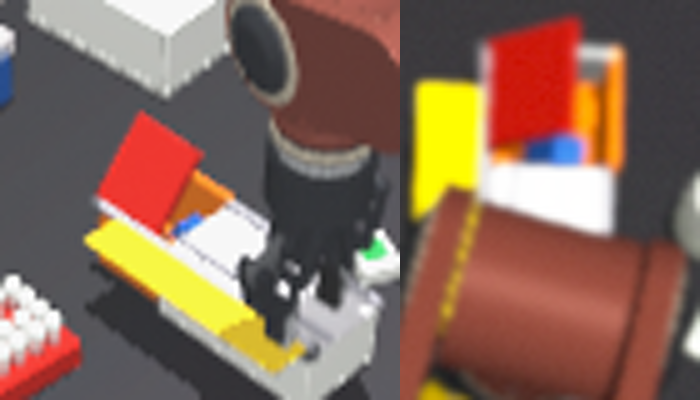

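The cartridge is now in the bin at the near wall: blue at side (262,170) and top (298,175). The network puts its centre at z 27 mm. I'll triangulate the blue pixels to make sure it isn't hung up on the edge.

```bash
python3 - <<'E'
from h import *
from scipy.optimize import least_squares
P=(.59221,-.06133,-.06009)
for n,r in [('side',(250,160,275,180)),('top',(285,165,312,182))]:
    im=cv2.imread(f'pics/{n}7.png');H,S,V=cv2.split(cv2.cvtColor(im,cv2.COLOR_BGR2HSV))
    m=(H>100)&(H<130)&(S>100)&(V>60);k=np.zeros_like(m);k[r[1]:r[3],r[0]:r[2]]=1
    q=np.argwhere(m&k)[:,::-1];c=q.mean(0);print(n,len(q),c,q.min(0),q.max(0))
    for z in (10,27,46,60,70):
        s=least_squares(lambda t:(proj(n,[[t[0],t[1],z/1000]])[0]-c),[.6,-.1]).x;print(z,w2s(P,s).round(0))
E
```

```text
side 11 [262.09090909 169.36363636] [260 168] [264 171]
10 [ 41. -74.]
27 [ 29. -61.]
46 [ 16. -46.]
60 [  7. -35.]
70 [ -0. -27.]
top 44 [295.79545455 174.77272727] [291 172] [300 177]
10 [ 21. -43.]
27 [ 17. -41.]
46 [ 13. -40.]
60 [ 10. -39.]
70 [  7. -38.]
```

Both views agree on a surface at about z 46 mm, x 13 mm, which matches a cartridge standing on end on the bin floor with its centre near z 26 mm. That is inside the limits and below the lid. Releasing now.

>>> play_rows(
  increments=[
    {"offset": [0, 0, -6], "twist": 0, "grip": 0.56},
    {"offset": [0, 0, -12], "twist": 0, "grip": 0.56},
    {"offset": [0, 0, -20], "twist": 0, "grip": 0.56},
    {"offset": [0, 0, -30], "twist": 0, "grip": 0.56},
    {"offset": [0, 0, -50], "twist": 0, "grip": 0.56},
  ],
)

```text
time: 8.58
tool_pos: [0.464, -0.0654, 0.2863]
tool_rot: [-0.001, 1.0, -0.03, -0.002]
contact_force: [-0.9, -1.1, 0.1]
gripper_width: 0.56
```

>>> play_rows(
  increments=[
    {"offset": [-10, 0, -30], "twist": 0, "grip": 0.56},
    {"offset": [-20, 0, -65], "twist": 0, "grip": 0.56},
    {"offset": [-40, 0, -100], "twist": 0, "grip": 0.56},
    {"offset": [-60, 0, -130], "twist": 0, "grip": 0.56},
    {"offset": [-60, 0, -130], "twist": 0, "grip": 0.56},
  ],
)

```text
time: 9.0
tool_pos: [0.4039, -0.0619, 0.4262]
tool_rot: [0.002, 1.0, -0.03, 0.006]
contact_force: [0.3, -0.7, 1.0]
gripper_width: 0.561
```

```bash
python3 - <<'E'
from h import *
P=(.59221,-.06133,-.06009)
s=manip.state();print(s['time'],s['tool_pos'],s['contact_force'])
a=snap('side','side8');b=snap('top','top8')
for n in ['side','top']:
 for q in ['flap_lip','pedal_edge','cartridge_center','jar','fresh_a']: print(n,q,find(q,n))
f=lambda i,x,y,w,h:cv2.resize(i[y:y+h,x:x+w],(4*w,4*h),interpolation=cv2.INTER_CUBIC)
cv2.imwrite('pics/c8.png',np.hstack([f(a,215,120,100,100),f(b,255,140,90,100)]))
E
```

```text
9.0 [ 0.40392436 -0.06188685  0.42623402] [ 0.28851155 -0.67322266  0.98381315]
side flap_lip [([625.2, -138.3, 74.6], 0.76), ([590.4, -60.5, -0.9], 0.69)]
side pedal_edge [([542.4, -31.4, 97.5], 0.83)]
side cartridge_center [([414.0, 388.5, -5.3], 0.61)]
side jar [([566.5, -199.0, -5.6], 0.57)]
side fresh_a [([499.6, -206.0, -0.7], 0.49)]
top flap_lip [([625.2, -139.3, 65.2], 0.67)]
top pedal_edge [([546.3, -35.4, 96.5], 0.84)]
top cartridge_center [([602.3, -103.8, 27.3], 0.45)]
top jar [([567.3, -200.1, -0.2], 0.78)]
top fresh_a [([502.3, -199.6, -1.9], 0.5)]
```

View pics/c8.png

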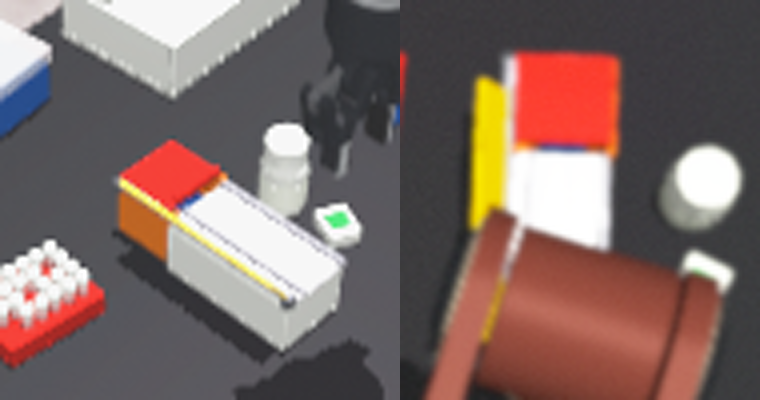

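The flap is shut, the deck is empty, and the cartridge shows only as a thin blue strip in the gap below the lid. The jar and fresh_a are where they were and the arm is clear, so I'm handing in.

```bash
python3 -c "
from plant import manip
print(manip.job_done())"
```

```text
the job is handed in; nothing more can be done
None
```

The cartridge is in the orange bin, the flap is shut again and the arm is clear. I handed the job in about 9 s into the run. No verdict is reported, so this rests on my own checks.

One fingertip held the pedal down, opening the flap to about 0.77 rad or more. The other pushed the cartridge along the lane and under the flap until it dropped. I then slid back with the pedal still held, checked the bin, and released.

**Last checks:**
- **Flap:** the lip was detected at z 65–75 mm and the pedal edge at 97 mm; shut, these should be 69 and 97 mm.
- **Cartridge:** one detection put its centre at about station (15, -40) mm and z 27 mm. Triangulating the blue pixels from both views put its top face at about z 46 mm, so it is standing on end by the bin's near wall. After release, the top camera still found it at z 27 mm.
- **Bystanders:** the jar and fresh_a were detected within a few mm of where they started. I did not re-measure the others, but the arm passed well above the beaker and never came near the rest.
- **Arm:** the last force reading was about 1 N, which is sensor noise level.

**Disagreement:** the side camera's final detection of the cartridge was false; it reported a point at (414, 389) mm, far from the station. I discounted it, because the picture showed the deck empty and only a thin blue strip of the cartridge in the gap below the lid.

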